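Seat the amber glass block

ROBOT

A 6-joint arm with a two-finger parallel gripper is mounted at the origin on the work surface. World frame = base frame: x ahead of the robot, y to its left, z up, the work surface at z = 0. Lengths are in mm, angles in rad, forces in N, time in s.
With the tool pointing down it reaches from about 300 to 775 mm from the base axis. Payload 14.6 kg.
Tool frame: the origin (TCP) lies on the centre line of the jaws, within the pads' length; the fingertips stand 8 mm ahead of it and the grasp point (between the pads) lies 11 mm behind it; z points along the fingers, y is the direction in which the jaws open and shut (so a half turn about z gives the same grasp; the last joint's range is limited). The gripper opens to 94 mm and grips with 3 to 60 N. Pads are 16 mm wide; open, the fingers measure 119 mm over their backs; the gripper's body (75 mm by 177 mm) begins 78 mm behind the grasp point.
Start: joints at [1.121, 0.3, 1.521, -0, 1.321, -0.067], TCP at [205.432, 510.183, 213.446] pointing down, gripper open.
Joint ranges: [-3.03, 3.03], [-0.79, 2.21], [0.23, 2.52], [-1.04, 4.18], [0, 3.07], [-2.55, 2.55]. Speed limits (rad/s): [2.22, 2.22, 2.57, 3.14, 3.14, 3.14].

INTERFACE

Orientations are given as [roll, pitch, yaw] about the fixed x, y, z axes, in that order (R = Rz(yaw) Ry(pitch) Rx(roll)).
In Python, from cell import read_state, cams, manip gives the robot as it stands.
- The arm moves only by the shell command python3 -m handwheel 'ROWS' [OPENING] [FORCE]. ROWS is JSON, a list of rows, each a list of 4 numbers: the shift along the tool's x, y, z in m, then the turn about the tool's z in degrees. In form: [[dx, dy, dz, turn], ...]. A call has 1 to 5 rows; each row is the pose to reach, as a shift and turn from the pose measured when the call began, along the tool's axes at that moment; what a row does not reach only later rows make up. A row lasts 1/8 s, in which the tool goes at most 62.5 mm and 10.7 degrees, less where a joint would pass 70% of its speed; a pose out of reach is approached as far as the arm can. A call with a gripper value outside its range is refused whole. OPENING is the closure, from 0 (fully open) to 1 (shut), set as the call begins (- or left out, the last holds). The fingers move at their own pace and stop on an object; FORCE is the grip in N (left out, the last holds). Time passes only in rows, so rows that repeat a pose let the fingers close. It gives the time, the measured TCP pose, the force and the opening at its end, in the units of the state.
- read_state(): the state, without advancing time (a new reading comes with each control period).
- cams.camera(name): name is "side" or "top"; returns the picture (384x512x3 uint8, red, green, blue); there is no depth.
- cams.get_calibration(name): a dict with "vertical_fov" (degrees; the focal length in pixels is half the picture's height over the tangent of half this angle, whatever the lens; pixels are square), "cx", "cy" (the principal point, pixels), "dist_coeffs" ([k1, k2, p1, p2, k3] as OpenCV has them; the pictures are not rectified), "R" (3x3) and "t" (3): a world point X has camera coordinates R X + t. Camera axes: x right, y down, z forward; pixel columns grow to the right and rows downward; lengths in mm; the calibration is good to about 2 mm. A picture is of the moment at which its call begins. get_calibration takes no time and is no camera call.
- manip.sign_off(): hands the job in, once; it reports no verdict.
The state is a dict: "clock": time; "joints": joint angles; "qd": joint speeds; "effort": joint torques, N m; "eef_pos": TCP position; "eef_rot": TCP orientation; "wrist_force": force on the tool from outside, world axes, zero at the start; "moment": the same for the moment, N m; "finger_gap": finger opening in mm.
Only numpy, scipy, OpenCV 4.12 (cv2) and the standard library are available. Lean on these libraries where they do the work, as an engineer would, in place of code of your own. Each camera call takes 0.05 s, during which the arm holds its last target. There are 200 camera calls.

TASK

In the metal grid on the assembly board the amber glass block stands proud: press it down gently with the fingertips until it is level with the grid, then withdraw. Do not touch any of the other glass blocks, not even the blue one, which also stands proud but still has to be ground, and do not disturb the tools and jars around. Nothing is to be gripped or lifted.

Things in the scene. Friction and masses are not known exactly. Their poses are not given: they have to be found in the camera images.
- amber_top (a point): centre of the top face of the amber (orange-yellow) slab-glass block, 54 x 54 mm and 16 mm thick, in one of the six cells of the metal grid; its top stands 7 to 11 mm above the grid at the start. z axis up, x and y along the block's sides. It slides straight down against about 3 N of friction and stays where it is left.
- block_amber (a joint): how far the amber block has been pressed into its cell, in m: 0 to 0.004 at the start, 0.011 when its top is level with the grid; there it stops on a felt pad, which gives about 1 mm per 6 N under a harder push and springs back. The value shrinks if the block is drawn up.
- board: plywood assembly board, 220 x 340 mm and 18 mm thick, fixed to the table; origin under the centre of the grid, on the table, x and y along the sides of the grid. The dark grey metal grid on it is 136 mm (along x) by 200 mm (along y), bars 8 mm wide and 16 mm high, so that the top of the grid is 34 mm above the table. It has 2 (x) by 3 (y) cells, centres 64 mm apart. The board reaches 120 mm to -y and 220 mm to +y of its origin.
- block_blue: blue slab-glass block, 54 x 54 x 16 mm, in another cell of the grid, standing 7 to 11 mm above the grid like a block not yet seated; it slides as easily as the amber one and must be left alone; origin at the centre of its underside
- block_green: green slab-glass block, 54 x 54 x 16 mm, in another cell of the grid, its top level with the grid; must be left alone; origin at the centre of its underside
- block_red: red slab-glass block, 54 x 54 x 16 mm, in another cell of the grid, its top level with the grid; must be left alone; origin at the centre of its underside
- block_white: white slab-glass block, 54 x 54 x 16 mm, in another cell of the grid, its top level with the grid; must be left alone; origin at the centre of its underside
- block_violet: violet slab-glass block, 54 x 54 x 16 mm, in another cell of the grid, its top level with the grid; must be left alone; origin at the centre of its underside
- brush: loose brush, 150 mm long, lying along the board's x axis on the bare +y part of the board, about 165 mm from the grid's centre; bystander
- jar: loose jar of green glass, 64 mm across, 75 mm high, origin under its foot; bystander
- bottle: loose white bottle, 60 mm across, 150 mm high, origin under its foot; bystander
- foil: loose copper ring (a roll of foil), 76 mm across, 12 mm high, origin under its centre; bystander
- hammer: loose hammer, 200 mm long, lying on the table; bystander
- sandblock: loose cork sanding block, 100 x 60 x 35 mm, origin under its centre; bystander
- cup: loose red plastic cup, 76 mm across, 90 mm high, origin under its foot; bystander

How it is judged (in metres and radians):
On the way:
1. the fingers press the amber block down level with the grid (within 2 mm) (value of joint block_amber above 0.009 m and contact force between the fingers and block_amber above 0.3 N), for 0.05 s.
At the end, for the whole second after the job is handed in: the amber block is pressed down to within 2 mm of level with the grid, each other block is within 2 mm of where it was, and all loose things are at rest within 15 mm of where they were (value of joint block_amber above 0.009 m and distance of each of block_blue, block_green, block_red, block_white, block_violet from where it was at the start of the episode below 0.002 m and distance of each of brush, jar, bottle, foil, hammer, sandblock, cup from where it was at the start of the episode below 0.015 m and linear speed of each of brush, jar, bottle, foil, hammer, sandblock, cup below 0.02 m/s); the robot touches nothing.
It fails at once if the robot touches another glass block (over 0.5 N) (contact force between any of the fingers, the arm and block_blue above 0.5 N or contact force between any of the fingers, the arm and block_green above 0.5 N or contact force between any of the fingers, the arm and block_red above 0.5 N or contact force between any of the fingers, the arm and block_white above 0.5 N or contact force between any of the fingers, the arm and block_violet above 0.5 N).
It fails at once if the amber block is pressed with more than 40 N (contact force between any of the fingers, the arm and block_amber above 40 N).
It fails at once if the amber block is drawn up out of its cell (more than 2 mm above the highest start) (value of joint block_amber below -0.002 m).
It fails at once if a loose thing is moved more than 15 mm (distance of any of brush, jar, bottle, foil, hammer, sandblock, cup from where it was at the start of the episode above 0.015 m).
It also fails if it takes over 32 s, if anything falls off the work surface, if the arm or the gripper's body presses on something with over 40 N, if the wrist force passes 120 N, or if a joint passes its speed limit or range.

## Working session

There is one attempt and no reset: what is moved stays moved. The work goes in short steps, Python scripts to look and compute and a shell command to move; the robot and the scene stay as the last step left them, time stands still between calls to the robot, and variables do not carry over. Pictures are saved under pics/ and viewed, about 8 in all and at most 12, crops included, and the job is handed in when it is done.

```bash
mkdir -p pics; python3 - <<'E'
from cell import read_state,cams
import cv2
s=read_state();print({k:s[k] for k in("clock","eef_pos","eef_rot","finger_gap","wrist_force")})
for n in("top","side"):
    im=cams.camera(n);cv2.imwrite(f"pics/{n}0.png",im[:,:,::-1]);c=cams.get_calibration(n);print(n,c)
E
```

```text
{'clock': 0.0, 'eef_pos': array([205.29759287, 509.97781018, 212.89110102]), 'eef_rot': array([-3.14044926e+00, -9.83888226e-05,  2.75878495e+00]), 'finger_gap': 94.13939619565623, 'wrist_force': array([-0.57346471, -0.08982528,  0.23184504])}
top {'vertical_fov': 50.92885670462558, 'cx': 254.61631668028036, 'cy': 187.2215226082461, 'dist_coeffs': array([-0.09169443,  0.        ,  0.        ,  0.        ,  0.        ]), 'R': array([[-1.07308422e-02, -9.99941677e-01, -1.22097569e-03],
       [-9.96318460e-01,  1.07958061e-02, -8.50469045e-02],
       [ 8.50551257e-02,  3.03855707e-04, -9.96376201e-01]]), 't': array([  58.85341059,  576.21156077, 1109.88974203])}
side {'vertical_fov': 46.35449898961325, 'cx': 255.9971937048881, 'cy': 192.8488897918474, 'dist_coeffs': array([-0.16962147,  0.        ,  0.        ,  0.        ,  0.        ]), 'R': array([[ 0.96832863, -0.24915949, -0.0161002 ],
       [-0.18969859, -0.69224864, -0.6962803 ],
       [ 0.1623395 ,  0.67728234, -0.71758938]]), 't': array([-512.35321241,  185.04768649, 1446.66687146])}
```

View pics/top0.png

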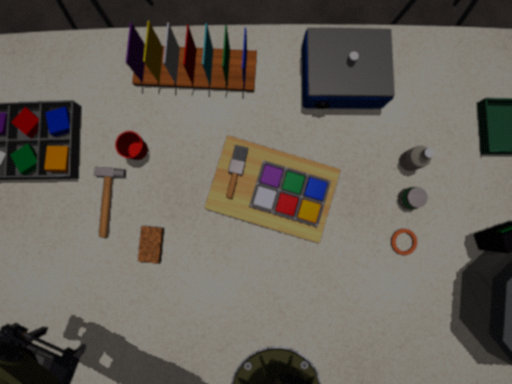

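View pics/side0.png

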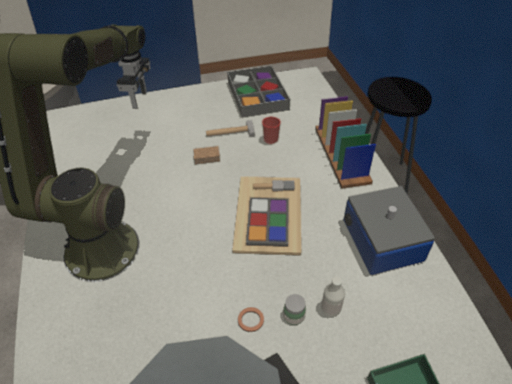

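The amber block is in the corner cell nearest the robot, at top (310,211) and side (258,233). Blue is next to it at top (317,187), and red is on its other side. Next I measure the positions from colour centroids in both pictures.

```bash
cat > loc.py <<'E'
import cv2,numpy as np
from cell import cams
def K(c):
    f=192/np.tan(np.radians(c["vertical_fov"]/2)); return np.array([[f,0,c["cx"]],[0,f,c["cy"]],[0,0,1.]])
def norm(c,p): return cv2.undistortPoints(np.array(p,float).reshape(-1,1,2),K(c),c["dist_coeffs"]).reshape(-1,2)
def onplane(n,p,z):
    c=cams.get_calibration(n);R,t=c["R"],c["t"];o=-R.T@t;d=R.T@np.r_[norm(c,p)[0],1]
    return o+d*(z-o[2])/d[2]
def tri(a,b):
    P=[];q=[]
    for n,p in(("top",a),("side",b)):
        c=cams.get_calibration(n);P.append(np.c_[c["R"],c["t"]]);q.append(norm(c,p).T)
    X=cv2.triangulatePoints(*P,*q);return (X[:3]/X[3]).ravel()
def blob(im,seed,r=20):
    """centroid of the region of the seed's colour"""
    m=np.zeros((386,514),np.uint8);a=cv2.medianBlur(im,3).copy()
    cv2.floodFill(a,m,seed,(0,0,0),(30,)*3,(30,)*3,cv2.FLOODFILL_FIXED_RANGE|cv2.FLOODFILL_MASK_ONLY|4)
    y,x=np.nonzero(m[1:-1,1:-1]);return np.array([x.mean(),y.mean()]),len(x)
E
python3 - <<'E'
import cv2;from loc import *
T=cv2.imread("pics/top0.png");S=cv2.imread("pics/side0.png")
sd=dict(violet=((271,174),(278,206)),green=((293,182),(278,219)),blue=((317,187),(277,233)),white=((265,198),(260,205)),red=((287,205),(259,219)),amber=((310,211),(258,233)))
for k,(a,b) in sd.items():
    (p,n),(q,m)=blob(T,a),blob(S,b); z=43 if k in("amber","blue") else 34
    print(k,p.round(1),n,q.round(1),m,"tri",tri(p,q).round(1),"top",onplane("top",p,z).round(1),"side",onplane("side",q,z).round(1))
o=[cv2.resize(I[y:y+90,x:x+130],None,fx=4.4,fy=4.4,interpolation=cv2.INTER_CUBIC) for I,x,y in((T,220,140),(S,205,175))]
cv2.imwrite("pics/crop.png",cv2.resize(np.vstack(o),(429,594)))
E
```

```text
violet [271.  175.4] 322 [277.7 205.2] 239 tri [608.2   6.4  33.3] top [608.7   6.3  34. ] side [607.4   5.8  34. ]
green [292.7 182. ] 346 [275.1 221. ] 366 tri [585.7 -53.8  26.5] top [589.5 -53.9  34. ] side [579.2 -59.6  34. ]
blue [315.5 188.2] 323 [276.9 232.8] 222 tri [ 569.9 -116.    42.6] top [ 570.7 -116.1   43. ] side [ 569.  -116.3   43. ]
white [264.5 197.3] 330 [258.9 204.8] 168 tri [547.1  25.4  33. ] top [547.5  25.3  34. ] side [546.4  24.6  34. ]
red [286.5 203.9] 318 [258.1 219.2] 212 tri [528.1 -35.5  32. ] top [528.4 -35.4  34. ] side [527.3 -37.1  34. ]
amber [308.9 210.5] 348 [257.  232.9] 219 tri [508.7 -97.   39.3] top [509.2 -96.6  43. ] side [507.5 -99.8  43. ]
```

View pics/crop.png

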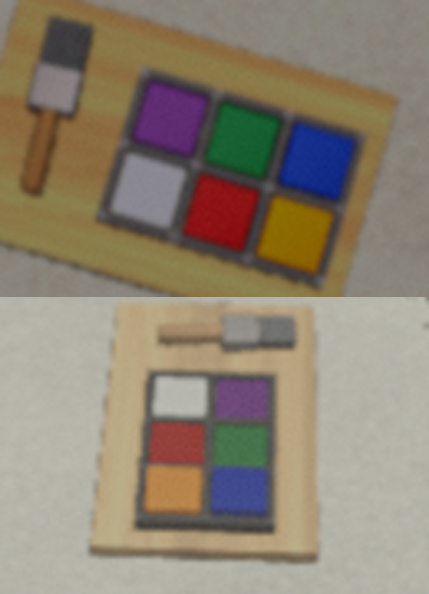

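Both views agree on amber at about (509, -97), and its top is 40–43 mm up. The grid is rotated about -17°. I'll close the fingers and fly over high.

```bash
python3 -m handwheel '[[-0.04,-0.035,0,0],[-0.08,-0.07,0,0],[-0.12,-0.105,0,0],[-0.16,-0.14,0,0],[-0.2,-0.175,0,0]]' 1 10
python3 -m handwheel '[[-0.04,-0.035,0,0],[-0.08,-0.07,0,0],[-0.12,-0.105,0,0],[-0.16,-0.14,0,0],[-0.2,-0.175,0,0]]'
python3 - <<'E'
from cell import read_state
import numpy as np
from scipy.spatial.transform import Rotation as R
s=read_state();print(s["clock"],s["eef_pos"],s["eef_rot"],s["joints"],s["finger_gap"])
print(R.from_euler("xyz",s["eef_rot"]).inv().apply(np.array([509,-97,120])-s["eef_pos"]))
E
```

```text
clock: 0.72
eef_pos: [325.9, 271.3, 213.0]
eef_rot: [-3.14, -0.0, 2.759]
wrist_force: [1.1, 0.7, 0.4]
finger_gap: 47.6
clock: 1.35
eef_pos: [446.5, 32.6, 213.2]
eef_rot: [-3.14, -0.0, 2.759]
wrist_force: [0.3, 0.6, 1.2]
finger_gap: 0.7
1.35 [446.52567016  32.57681335 213.15694562] [-3.14049447e+00 -1.42748143e-04  2.75889284e+00] [-8.44216323e-03  7.03581988e-02  1.79380371e+00 -1.01310371e-03
  1.27796522e+00 -1.19624605e+00] 0.6970114735956162
[-106.35561809  -96.77130064   93.24809295]
```

```bash
python3 -m handwheel '[[-0.04,-0.036,0.03,0],[-0.08,-0.072,0.06,0],[-0.106,-0.097,0.09,0],[-0.106,-0.097,0.12,0],[-0.106,-0.097,0.12,0]]'
python3 - <<'E'
import cv2;from loc import *
from cell import read_state
s=read_state();print(s["eef_pos"],s["wrist_force"])
o=[]
for n,x,y in(("top",235,145),("side",205,160)):
    I=cams.camera(n)[:,:,::-1].copy();o.append(cv2.resize(I[y:y+110,x:x+120],None,fx=3.3,fy=5.2,interpolation=cv2.INTER_CUBIC))
    c=cams.get_calibration(n)
    p=cv2.projectPoints(np.array([s["eef_pos"]-[0,0,8],[509,-97,43]]),cv2.Rodrigues(c["R"])[0],c["t"],K(c),c["dist_coeffs"])[0].reshape(-1,2)
    print(n,p.round(1),"crop px",((p-[x,y])*[3.3,5.2]).round())
cv2.imwrite("pics/c1.png",np.hstack(o))
E
```

```text
clock: 1.98
eef_pos: [507.3, -97.0, 91.3]
eef_rot: [-3.14, -0.005, 2.758]
wrist_force: [-0.9, -0.2, 0.2]
finger_gap: 0.3
[507.33305022 -97.02504136  91.32727944] [-0.87637934 -0.18648578  0.24788344]
top [[311.1 210.8]
 [309.1 210.6]] crop px [[251. 342.]
 [245. 341.]]
side [[256.6 224.1]
 [257.2 232.1]] crop px [[170. 333.]
 [172. 375.]]
```

View pics/c1.png

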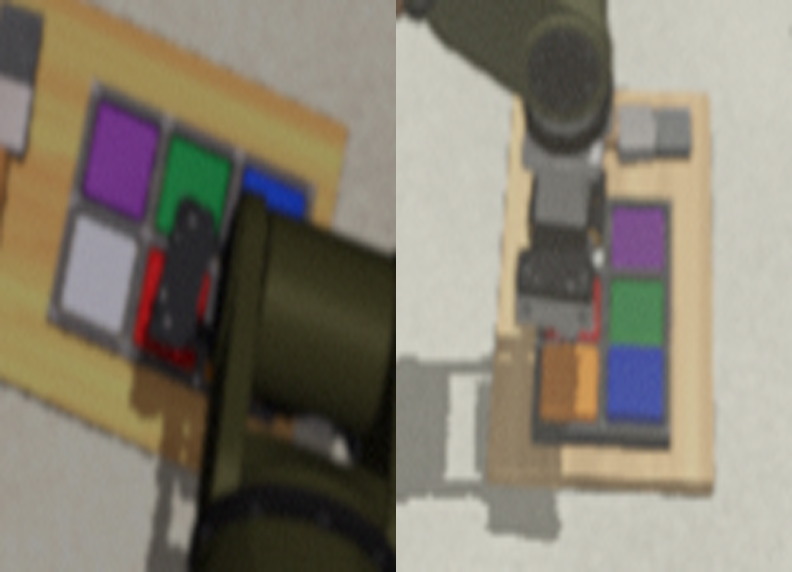

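The closed fingers are over the amber block: the tip is at side (257,224) and the block at (257,232). I'll descend to just above it.

```bash
python3 -m handwheel '[[-0.001,0,0.012,0],[-0.001,0,0.024,0],[-0.001,0,0.036,0],[-0.001,0,0.036,0]]'
python3 -m handwheel '[[0,0,0.002,0],[0,0,0.004,0],[0,0,0.006,0],[0,0,0.007,0],[0,0,0.007,0]]'
```

```text
clock: 2.58
eef_pos: [509.2, -97.1, 57.0]
eef_rot: [-3.14, -0.002, 2.759]
wrist_force: [0.6, 0.4, 0.7]
finger_gap: 0.3
clock: 3.2
eef_pos: [509.2, -97.1, 50.1]
eef_rot: [-3.14, -0.002, 2.759]
wrist_force: [-0.5, -0.1, -0.1]
finger_gap: 0.5
```

```bash
python3 -m handwheel '[[0,0,0.001,0],[0,0,0.002,0],[0,0,0.003,0],[0,0,0.004,0],[0,0,0.004,0]]'
```

```text
clock: 3.82
eef_pos: [509.2, -97.1, 46.0]
eef_rot: [-3.14, -0.002, 2.759]
wrist_force: [-0.3, -0.3, 1.7]
finger_gap: 0.1
```

```bash
python3 -m handwheel '[[0,0,0.001,0],[0,0,0.002,0],[0,0,0.003,0],[0,0,0.003,0]]'
```

```text
clock: 4.32
eef_pos: [509.2, -97.1, 42.9]
eef_rot: [-3.14, -0.002, 2.759]
wrist_force: [-0.3, 0.5, 0.9]
finger_gap: 0.5
```

```bash
python3 -m handwheel '[[0,0,0.0005,0],[0,0,0.001,0],[0,0,0.001,0]]'; python3 - <<'E'
import cv2
from cell import cams,read_state
I=cams.camera("side")[175:255,210:310,::-1];cv2.imwrite("pics/c2.png",cv2.resize(I,None,fx=7,fy=7,interpolation=cv2.INTER_CUBIC))
print(read_state()["wrist_force"])
E
```

```text
clock: 4.7
eef_pos: [509.2, -97.1, 41.9]
eef_rot: [-3.14, -0.002, 2.759]
wrist_force: [-0.5, 0.2, 2.0]
finger_gap: 1.1
[ 0.07392509 -0.00170682  1.61234172]
```

View pics/c2.png

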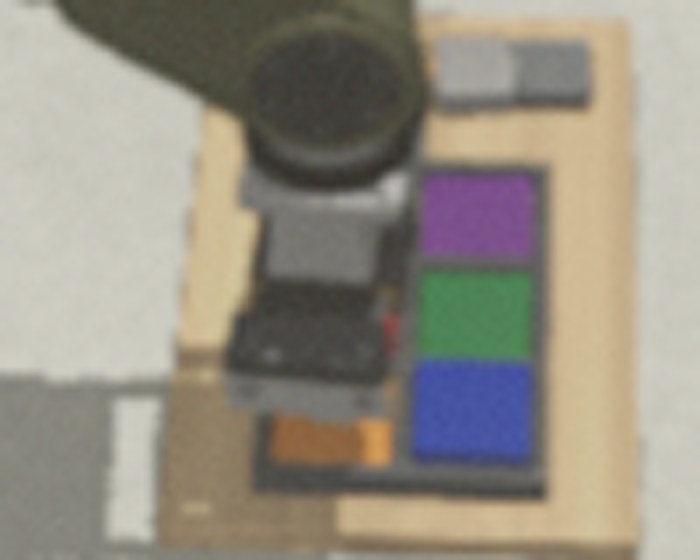

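The amber block's near edge is at crop (330,463), so it looks lowered. I'll press on until the felt pad pushes back.

```bash
python3 -m handwheel '[[0,0,0.0005,0],[0,0,0.001,0],[0,0,0.001,0]]'
```

```text
clock: 5.12
eef_pos: [509.3, -97.1, 41.1]
eef_rot: [-3.14, -0.001, 2.759]
wrist_force: [-1.3, 0.6, 6.7]
finger_gap: 0.8
```

```bash
python3 -m handwheel '[[0,0,0.0005,0],[0,0,0.001,0],[0,0,0.001,0]]'
```

```text
clock: 5.5
eef_pos: [509.3, -97.2, 40.5]
eef_rot: [-3.14, -0.001, 2.759]
wrist_force: [-4.2, 0.4, 9.3]
finger_gap: 0.6
```

The force climbs at about the felt's stiffness, so the block is on its stop. I'll withdraw straight up, then sideways so the cameras can see it.

```bash
python3 -m handwheel '[[0,0,-0.01,0],[0,0,-0.04,0],[0,0,-0.09,0],[0,0,-0.15,0],[0,0,-0.17,0]]'
python3 -m handwheel '[[0.04,0.035,0,0],[0.08,0.07,0,0],[0.12,0.105,0,0],[0.16,0.14,0,0],[0.2,0.175,0,0]]'
python3 -m handwheel '[[0.04,0.035,0,0],[0.08,0.07,0,0],[0.12,0.105,0,0],[0.15,0.13,0,0],[0.15,0.13,0,0]]'
python3 - <<'E'
import cv2;from loc import *
T=cams.camera("top")[:,:,::-1].copy();S=cams.camera("side")[:,:,::-1].copy()
T0,S0=cv2.imread("pics/top0.png"),cv2.imread("pics/side0.png")
cv2.imwrite("pics/end.png",np.hstack([cv2.resize(I[y:y+90,x:x+80],None,fx=5,fy=5,interpolation=cv2.INTER_CUBIC) for I,x,y in((S0,220,185),(S,220,185))]))
cv2.imwrite("pics/tend.png",T)
for k,a,b in(("amber",(310,211),(258,233)),("blue",(317,187),(277,233)),("red",(287,205),(259,219)),("white",(265,198),(260,205)),("violet",(271,174),(278,206))):
    for A,B in((T0,S0),(T,S)):
        (p,n),(q,m)=blob(A,a),blob(B,b);print(k,p.round(1),n,q.round(1),m,tri(p,q).round(1))
E
```

```text
clock: 6.12
eef_pos: [510.4, -97.2, 214.6]
eef_rot: [-3.141, 0.004, 2.759]
wrist_force: [-0.2, 0.7, -0.8]
finger_gap: 0.5
clock: 6.75
eef_pos: [389.0, 141.0, 214.1]
eef_rot: [-3.141, 0.004, 2.759]
wrist_force: [1.2, 1.1, 0.1]
finger_gap: 0.2
clock: 7.38
eef_pos: [297.2, 319.0, 213.6]
eef_rot: [-3.142, 0.004, 2.762]
wrist_force: [0.0, -0.2, -0.1]
finger_gap: 0.3
amber [308.9 210.5] 348 [257.  232.9] 219 [508.7 -97.   39.3]
amber [308.5 210.5] 338 [257.3 234.1] 210 [509.2 -96.6  32.6]
blue [315.5 188.2] 323 [276.9 232.8] 222 [ 569.9 -116.    42.6]
blue [315.5 188.2] 321 [276.9 232.8] 222 [ 569.8 -116.1   42.7]
red [286.5 203.9] 318 [258.1 219.2] 212 [528.1 -35.5  32. ]
red [286.5 203.9] 318 [258.1 219.1] 211 [528.1 -35.6  32.5]
white [264.5 197.3] 330 [258.9 204.8] 168 [547.1  25.4  33. ]
white [264.5 197.3] 330 [259.  204.8] 170 [547.1  25.4  33.2]
violet [271.  175.4] 322 [277.7 205.2] 239 [608.2   6.4  33.3]
violet [271.  175.4] 317 [278.  205.3] 225 [608.8   6.3  32.7]
```

View pics/end.png

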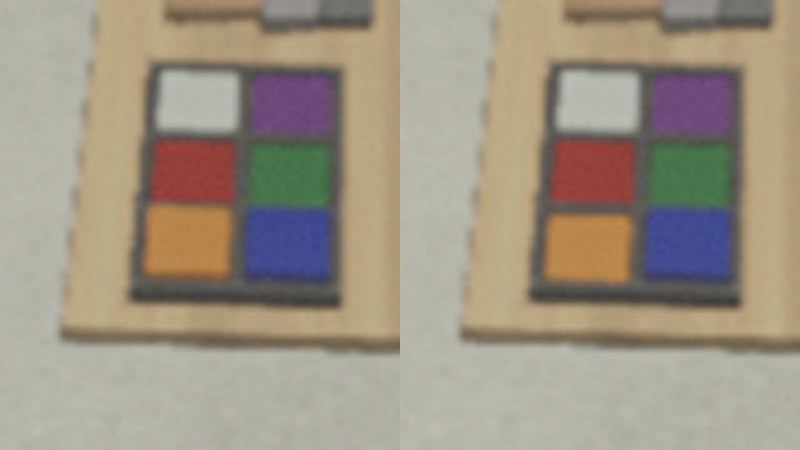

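View pics/tend.png

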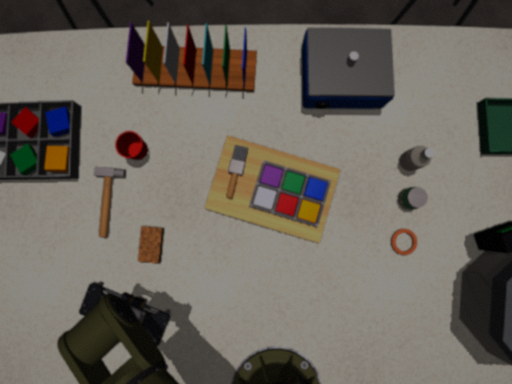

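Amber now measures 32.6 mm, the same height as the seated blocks (32–33 mm). The full bar between it and red is visible at crop (590,207), and everything else is where it was.

```bash
python3 -c "from cell import manip; print(manip.sign_off())"
```

```text
the job is handed in; nothing more can be done
None
```

I pressed the amber block down level with the grid using the closed fingertips, withdrew straight up and handed the job in. The sign-off gave no verdict.

- **Pressing:** the last reading showed an upward force of about 9 N, rising as the felt pad would. I stopped there, well under the 40 N limit.
- **Amber block:** triangulated from both cameras, its top went from about 39 mm to 32.6 mm. The seated red, white and violet blocks read 32–33 mm after the press, so it is level with them to about 1 mm. The starting 39.3 mm was below the 41–45 mm the task states, so the camera heights are only good to a few millimetres.
- **Other blocks:** the blue one reads 42.7 mm against 42.6 mm before. Red, white and violet agree with their first readings to within 1 mm. I checked green by eye only, because its first height reading was unreliable; it looks unchanged.
- **Loose things:** in the last top picture all of them look unmoved, judged by eye. The arm was clear, with the wrist force at about zero.

The run took about 7.5 s of the 32 s allowed. During the slide down, the wrist force read only about 1–2 N, not the roughly 3 N of friction expected. The reading wanders by about 1 N, so the force alone did not show when contact began.

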